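Snap the lid onto the test-tile tub

ROBOT

A 6-joint arm with a two-finger parallel gripper is mounted at the origin on the work surface. World frame = base frame: x ahead of the robot, y to its left, z up, the work surface at z = 0. Lengths are in m, angles in rad, forces in N, time in s.
With the tool pointing down it reaches from about 0.3 to 0.875 m from the base axis. Payload 6.4 kg.
Tool frame: the origin (TCP) lies at the very end of the fingers, on their centre line; the grasp point (between the pads) lies 19 mm behind it; z points along the fingers, y is the line along which they close (so a half turn about z gives the same grasp; the last joint's range is limited). The gripper opens to 88 mm and grips with 3 to 60 N. Pads are 18 mm wide; open, the fingers measure 123 mm over their backs; the gripper's body (75 mm by 187 mm) begins 45 mm behind the grasp point.
Start: joints at [-1.447, 0.181, 1.607, -0, 1.354, -0.206], TCP at [0.186, -0.544, 0.239] pointing down, gripper open.
Joint ranges: [-2.99, 2.99], [-0.89, 2.07], [0.3, 2.58], [-1.14, 4.28], [0, 2.63], [-3.12, 3.12]. Speed limits (rad/s): [2.57, 2.57, 3.01, 3.14, 3.14, 3.14].

INTERFACE

Orientations are given as [roll, pitch, yaw] about the fixed x, y, z axes, in that order (R = Rz(yaw) Ry(pitch) Rx(roll)).
In Python, from station import get_state, cams, env gives the robot as it stands. The module is installed in compiled form; this text tells all that it offers.
- The arm moves only by the tool drive_tool, never from a script. Its argument "targets" is a list of rows, each an object with "translation": the shift along the tool's x, y, z scaled (see below), a list of three; "twist": the turn, a rotation vector about the tool's x, y, z scaled (see below), a list of three. A call has 1 to 8 rows; each row shifts and turns the commanded pose from where the row before left it, along the tool's axes as they then stand; what a row does not reach is not made up. The controller multiplies each number of a shift by 300 mm and each number of a turn by 360 degrees. A row lasts 1/8 s, in which the tool goes at most 62.5 mm and 10.7 degrees, less where a joint would pass 70% of its speed; a pose out of reach is approached as far as the arm can. A call with a number of a shift or a turn outside -1 to 1 is refused whole. A call with a gripper value outside its range is refused whole. "fingers" is the closure, from -1 (fully open) to 1 (shut), so that 0 is half open, set as the call begins (left out, the last holds). The fingers move at their own pace and stop on an object; the grip force is fixed at half the most. Time passes only in rows, so rows that do not move let the fingers close. It gives the time, the measured TCP pose, the force, the opening and the grip force at its end, in the units of the state.
- get_state(): the state, without advancing time (a new reading comes with each control period).
- cams.camera(name): name is "scene" or "top" or "wrist"; returns (picture, depth): 400x640x3 uint8, blue, green, red; 400x640 float32, m along the optical axis (not along the pixel's ray), 0 where there is no reading.
- cams.camera_info(name): a dict with "fovy" (degrees; the focal length in pixels is half the picture's height over the tangent of half this angle, whatever the lens; pixels are square), "cx", "cy" (the principal point, pixels), "camera_from_world" (4x4, takes a point from world to camera coordinates); the wrist camera has in their place "mount" (4x4, takes a point from camera to tool coordinates, whose origin is the TCP and whose axes are the flange's). Camera axes: x right, y down, z forward; pixel columns grow to the right and rows downward; lengths in m; the calibration is good to about 2 mm. A picture is of the moment at which its call begins: read the wrist's pose just before it. camera_info takes no time and is no camera call.
- env.job_done(): hands the job in; it is judged then, once.
Trained networks look in the newest picture that a camera, given by its name, has taken for a name from the list of things; names that differ only in an ending like _2 or _b are one class to them, and where a whole thing is asked for, a point or a joint stands for the part that bears it (a point fixed in the world has none). Each returns a list of dicts, best first, with "p" (0 to 1); they miss things now and then, are a little off and sometimes report something else, mostly with a low value. They report only what shows in the picture. A call takes as long as a camera call. They do not tell look-alikes from the thing itself.
- cams.search_frame(query, camera): "at" ([column, row] in pixels, amid what is visible of it).
The state is a dict: "t": time; "joint_positions": joint angles; "qvel": joint speeds; "joint_torque": joint torques, N m; "tool_pos": TCP position; "eef_rot": TCP orientation; "ft_force": force on the tool from outside, world axes, zero at the start; "wrist_torque": the same for the moment, N m; "width": finger opening in m; "grasp_force": force on a finger pad.
Only numpy, scipy, OpenCV 4.12 (cv2) and the standard library are available. Lean on these libraries where they do the work, as an engineer would, in place of code of your own. Each camera call takes 0.05 s, during which the arm holds its last target. There are 200 camera calls.

TASK

The white tub of glaze test tiles stands open in its wooden cradle. Take its teal lid off the firebrick, set it squarely over the tub and press it straight down, gently and by feel, until both orange clip arms snap over the rim and the lid sits fully home; then let go. Leave the bottle, the saucers and the kiln post alone.

Things in the scene. Friction and masses are not known exactly. Their poses are not given: they have to be found in the camera images.
- lid_grip (a point): Grip of the teal lid (150 to 220 g, loose, level on the firebrick): solid upright rib 60 mm long (x), 14 mm thick (y), 36 mm tall on the plate; pinch it across its thickness from above. This point is in the rib on the lid's centre, 26 mm above the underside of the plate, 21 mm above its upper face, 15 mm below the rib's top. z up. The lid is the same after a half turn.
- lid: The lid; origin at the centre of its plate's underside. Plate 124 x 86 x 5 mm (long side x). Under it a round-edged locating frame, 101.6 x 71.6 mm, 6 mm deep, drops into the tub's mouth with 1.2 mm play each side. At each short end (x = 64 mm) a spring-hinged orange clip arm hangs to 24 mm below the underside, its sloping hook reaching in to x = 56 mm. Cracks above 30 N.
- cradle: Fixed wooden frame 124 x 94 x 30 mm round the tub, long side x, z up; origin at the centre of its underside, on the tub's axis. The open white tub of test tiles in it: body 110 x 80 mm, mouth 104 x 74 mm, rim flange 5 mm thick, 120 x 86 mm. Packing under the tub differs: the rim's top is 60 to 84 mm above this origin, only to be found by touch. The tub cannot move.
- cradle_mouth (a point): Point 60 mm above the cradle's origin, the lowest place of the rim's top. Home, the plate lies on the rim: lid_grip 26 mm above the rim. Pressing: hooks touch with lid_grip about 40 mm above the rim, spread against a force rising to 6 to 15 N in all, and snap under when it is about 32 mm above the rim: force drops, even pulls the lid down; then plate meets rim and force rises steeply.
- brick: fixed cream firebrick 102 x 86 x 45 mm, on which the lid lies at the start (underside of the lid's plate 51 mm above the shelf, clip arms hanging free past the brick's ends); origin at the centre of its underside, long side along x
- bottle: tall celadon bottle, 225 mm tall, 80 mm across, loose; origin at the centre of its foot; leave alone
- saucers: two stacked terracotta saucers, 116 mm across, 34 mm tall, loose; origin at the centre of the foot; leave alone
- post: cream round kiln post, 44 mm across, 100 mm tall, loose; origin at the centre of its foot; leave alone
Not all that is in view belongs to the job. Of the things like the lid, leave any that is green or pink; of the rest the larger one is meant.

How it is judged:
By the outcome, as a careful person would: the job done as asked, in the order asked, and still so for the second after the job is handed in, with the robot touching nothing.
It also fails if it takes over 64 s, if anything falls off the work surface, if the arm or the gripper's body presses on something with over 40 N, if the wrist force passes 120 N, or if a joint passes its speed limit or range.

## Working session

There is one attempt and no reset: what is moved stays moved. The work goes in short steps, Python scripts to look and compute and a tool call to move; the robot and the scene stay as the last step left them, time stands still between calls to the robot, and variables do not carry over. Pictures are saved under pics/ and viewed, at most 10 in all, crops included, and the job is handed in when it is done.

Besides the shell and the picture viewer there is one more tool, called by a JSON object that holds its "method" and its "body", one argument or row to a line. drive_tool: Moves the arm, as the interface text tells. Shifts and turns lie within -1 to 1; 1 stands for 300 mm of shift or 360 degrees of turn. Its arguments: {"type":"object","properties":{"targets":{"type":"array","items":{"type":"object","properties":{"translation":{"type":"array","items":{"type":"number","minimum":-1,"maximum":1}},"twist":{"type":"array","items":{"type":"number","minimum":-1,"maximum":1}}}}},"fingers":{"type":"number"}},"required":["targets"]}

```bash
mkdir -p pics; cat > h.py <<'E'
import numpy as np, cv2
from scipy.spatial.transform import Rotation as R
from station import get_state, cams, env
def K(n):
    i=cams.camera_info(n); return 200/np.tan(np.radians(i["fovy"])/2), i["cx"], i["cy"]
def Twc(n, s=None):
    i=cams.camera_info(n)
    if n!="wrist": return np.linalg.inv(np.array(i["camera_from_world"]))
    s=s or get_state(); T=np.eye(4); T[:3,:3]=R.from_euler("xyz",s["eef_rot"]).as_matrix(); T[:3,3]=s["tool_pos"]
    return T@np.array(i["mount"])
def cloud(n,d,s=None):
    f,cx,cy=K(n); v,u=np.mgrid[0:400,0:640]; P=np.stack([(u-cx)/f*d,(v-cy)/f*d,d,np.ones_like(d)],-1)
    return (P@Twc(n,s).T)[...,:3]
E
python3 - <<'E'
from h import *
for n in ["scene","top"]:
    im,d=cams.camera(n); cv2.imwrite(f"pics/{n}0.png",im); np.save(f"{n}0.npy",d)
    P=cloud(n,d)
    for q in ["lid","lid_grip","cradle","brick","bottle","saucers","post"]:
        for r in cams.search_frame(q,n)[:4]:
            c,w=map(int,r["at"]); print(n,q,round(r["p"],2),c,w,P[w,c].round(3) if d[w,c]>0 else None)
s=get_state();print(s["tool_pos"],s["eef_rot"],s["ft_force"],s["t"],s["width"])
E
```

```text
scene lid 0.94 370 210 [0.573 0.145 0.083]
scene lid 0.9 427 233 [0.541 0.285 0.023]
scene lid 0.7 322 207 [0.527 0.006 0.023]
scene lid 0.61 419 186 [0.357 0.24  0.032]
scene lid_grip 0.91 423 182 [0.344 0.248 0.039]
scene lid_grip 0.89 368 212 [0.572 0.14  0.076]
scene lid_grip 0.72 323 204 [0.519 0.006 0.027]
scene lid_grip 0.67 423 235 [0.545 0.276 0.018]
scene brick 0.63 368 237 [0.607 0.152 0.027]
scene brick 0.5 268 193 [ 0.567 -0.13   0.065]
scene bottle 0.59 295 242 [0.771 0.035 0.123]
scene saucers 0.84 378 293 [0.769 0.212 0.033]
scene post 0.77 196 231 [ 0.764 -0.215  0.073]
top lid 0.62 232 201 [0.534 0.279 0.031]
top lid 0.62 337 210 [0.512 0.007 0.05 ]
top lid 0.61 241 275 [0.347 0.239 0.064]
top lid_grip 0.89 239 278 [0.34  0.244 0.062]
top lid_grip 0.81 284 197 [0.537 0.138 0.09 ]
top lid_grip 0.77 337 208 [0.518 0.007 0.047]
top lid_grip 0.68 229 204 [0.528 0.291 0.013]
top cradle 0.88 397 208 [ 0.52  -0.146  0.051]
top brick 0.48 300 188 [0.57  0.103 0.039]
top bottle 0.79 331 121 [0.717 0.026 0.136]
top bottle 0.31 282 197 [0.537 0.143 0.091]
top saucers 0.63 261 117 [0.761 0.213 0.038]
top post 0.94 423 122 [ 0.735 -0.207  0.094]
[ 0.18622657 -0.54403454  0.23872695] [3.14156866e+00 5.72417464e-06 3.29762738e-01] [0.40619314 0.97216955 0.17571175] 0.8 0.08807640066553876
```

View pics/top0.png

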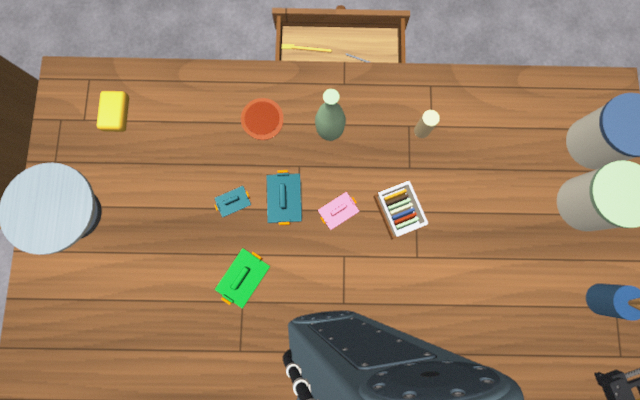

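View pics/scene0.png

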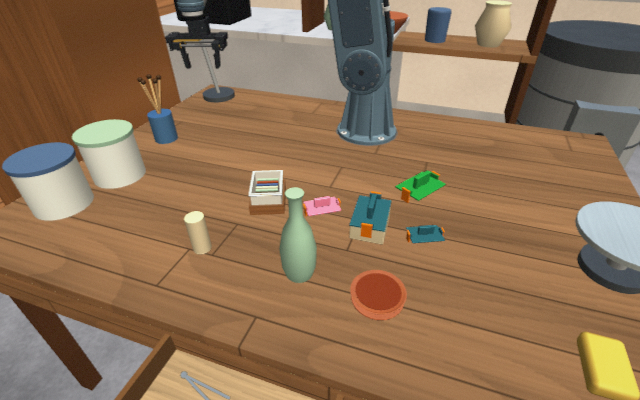

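The top view shows the large teal lid on the firebrick at (284,197), with its long side nearly along world x. The tub and cradle are at (400,208), turned by about 20°. The small teal, pink and green lids are decoys. The scene view agrees: lid at (370,212), tub at (267,188).

```bash
cat >> h.py <<'E'
def rect(P,m):
    p=P[m][:,:2].astype(np.float32); (c,sz,a)=cv2.minAreaRect(p*1000)
    if sz[0]<sz[1]: a+=90; sz=sz[::-1]
    return np.round(np.array(c)/1000,4),np.round(sz,1),round((a+90)%180-90,2),len(p)
def seg(n,im,d,s=None):
    P=cloud(n,d,s); h=cv2.cvtColor(im,cv2.COLOR_BGR2HSV); H,S,V=h[...,0],h[...,1],h[...,2]; x,y,z=P[...,0],P[...,1],P[...,2]
    reg=(d>0)&(x>.42)&(x<.65)
    lid=reg&(H>85)&(H<105)&(S>80)&(y>.06)&(y<.215)&(z>.04)
    tub=reg&(S<60)&(V>110)&(y<-.05)&(y>-.27)&(z>.045)
    def big(m):
        k,l,st,_=cv2.connectedComponentsWithStats(m.astype(np.uint8)); return l==1+np.argmax(st[1:,4]) if k>1 else m
    lid=big(lid)
    return P,lid,lid&(z>.08),big(tub)
E
python3 - <<'E'
from h import *
for n in ["top","scene"]:
    im=cv2.imread(f"pics/{n}0.png"); d=np.load(f"{n}0.npy"); P,l,r,t=seg(n,im,d)
    for k,m in zip(["lid","rib","tub"],[l,r,t]):
        if m.sum()>4: print(n,k,rect(P,m),np.percentile(P[m][:,2],[5,50,95]).round(3))
print(cams.camera_info("wrist"), K("top"),K("scene"))
E
```

```text
top lid (array([0.5411, 0.1432]), array([122.4,  84.1]), 2.7, 1556) [0.053 0.056 0.091]
top rib (array([0.5423, 0.1441]), array([60.4, 14. ]), 4.73, 147) [0.085 0.091 0.095]
top tub (array([ 0.5194, -0.1572]), array([119.1,  87.1]), 22.25, 678) [0.047 0.063 0.067]
scene lid (array([0.5441, 0.1417]), array([124.3,  83.6]), 3.41, 1015) [0.054 0.056 0.091]
scene rib (array([0.5453, 0.1426]), array([57.5, 13.8]), 4.24, 105) [0.083 0.091 0.093]
scene tub (array([ 0.5206, -0.158 ]), array([122.5,  86.5]), 22.12, 708) [0.047 0.055 0.066]
{'fovy': 60.71085304651077, 'cx': 317.76234606639076, 'cy': 193.8647217846061, 'mount': array([[ 1.10334346e-04, -9.52249764e-01, -3.05320119e-01,
         8.03418570e-02],
       [ 9.99997629e-01, -5.58917206e-04,  2.10455461e-03,
        -8.01205724e-04],
       [-2.17471030e-03, -3.05319627e-01,  9.52247445e-01,
        -1.46199136e-01],
       [ 0.00000000e+00,  0.00000000e+00,  0.00000000e+00,
         1.00000000e+00]])} (np.float64(395.49227762653885), 328.8116688868789, 196.8507189267161) (np.float64(368.62604943459485), 324.1689444426816, 199.66738604662737)
```

```bash
cat >> h.py <<'E'
def plan(pos,yaw,n):
    s=get_state(); p0=np.array(s["tool_pos"]); R0=R.from_euler("xyz",s["eef_rot"]); R1=R.from_euler("xyz",[np.pi,0,np.radians(yaw)])
    rv=(R1*R0.inv()).as_rotvec(); print("dist mm",np.round((np.array(pos)-p0)*1000,1),"turn",np.degrees(rv).round(2)); step=(np.array(pos)-p0)/n
    for k in range(n):
        Rk=R.from_rotvec(rv*k/n)*R0
        print((Rk.inv().apply(step)/.3).round(4).tolist(),(Rk.inv().apply(rv/n)/(2*np.pi)).round(5).tolist())
E
python3 -c "
from h import *
plan([.515,-.157,.24],22.2,12)"
```

```text
dist mm [328.8 387.    1.3] turn [0.   0.   3.31]
[0.1212, -0.0721, -0.0004] [0.0, 0.0, -0.00077]
[0.1216, -0.0716, -0.0004] [0.0, 0.0, -0.00077]
[0.1219, -0.071, -0.0004] [0.0, 0.0, -0.00077]
[0.1222, -0.0704, -0.0004] [0.0, 0.0, -0.00077]
[0.1226, -0.0698, -0.0004] [0.0, 0.0, -0.00077]
[0.1229, -0.0692, -0.0004] [0.0, 0.0, -0.00077]
[0.1232, -0.0686, -0.0004] [0.0, 0.0, -0.00077]
[0.1236, -0.068, -0.0004] [0.0, 0.0, -0.00077]
[0.1239, -0.0674, -0.0004] [0.0, 0.0, -0.00077]
[0.1242, -0.0668, -0.0004] [0.0, 0.0, -0.00077]
[0.1245, -0.0662, -0.0004] [0.0, 0.0, -0.00077]
[0.1249, -0.0656, -0.0004] [0.0, 0.0, -0.00077]
```

{"method": "drive_tool", "body": {
  "targets": [
    {"translation": [0.121,-0.072,0],"twist": [0,0,0]},
    {"translation": [0.121,-0.072,0],"twist": [0,0,0]},
    {"translation": [0.121,-0.072,0],"twist": [0,0,0]},
    {"translation": [0.121,-0.072,0],"twist": [0,0,0]},
    {"translation": [0.121,-0.072,0],"twist": [0,0,0]},
    {"translation": [0.121,-0.072,0],"twist": [0,0,0]},
    {"translation": [0.121,-0.072,0],"twist": [0,0,0]},
    {"translation": [0.121,-0.072,0],"twist": [0,0,0]}
  ],
  "fingers": -1
}}

```text
t: 1.8
tool_pos: [0.4058, -0.2854, 0.2389]
eef_rot: [3.141, -0.0, 0.33]
ft_force: [0.5, 0.5, 0.2]
width: 0.0882
grasp_force: 0.0
```

{"method": "drive_tool", "body": {
  "targets": [
    {"translation": [0.121,-0.072,0],"twist": [0,0,0]},
    {"translation": [0.121,-0.072,0],"twist": [0,0,0]},
    {"translation": [0.121,-0.072,0],"twist": [0,0,0]},
    {"translation": [0.121,-0.072,0],"twist": [0,0,-0.0092]},
    {"translation": [0,0,0],"twist": [0,0,0]},
    {"translation": [0,0,0],"twist": [0,0,0]}
  ]
}}

```text
t: 2.55
tool_pos: [0.5141, -0.1579, 0.2386]
eef_rot: [3.142, 0.001, 0.388]
ft_force: [0.0, 0.0, -0.5]
width: 0.0878
grasp_force: 0.0
```

```bash
cat > look.py <<'E'
import sys
from h import *
s=get_state(); im,d=cams.camera("wrist"); cv2.imwrite(f"pics/{sys.argv[1]}.png",im); np.save(sys.argv[1],d)
print(s["t"],s["tool_pos"].round(4) if hasattr(s["tool_pos"],"round") else s["tool_pos"],np.degrees(s["eef_rot"]).round(2),np.round(s["ft_force"],2),s["width"])
P,l,r,t=seg("wrist",im,d,s)
for k,m in zip(["lid","rib","tub"],[l,r,t]):
    if m.sum()>20: print(k,rect(P,m),np.percentile(P[m][:,2],[5,50,95]).round(4))
E
python3 look.py w1
```

```text
2.55 [ 0.5141 -0.1579  0.2386] [1.800e+02 3.000e-02 2.221e+01] [ 0.    0.05 -0.49] 0.08779315512137349
lid (array([0.5258, 0.1226]), array([84.9, 49.4]), 3.23, 5349) [0.054  0.0556 0.0658]
tub (array([ 0.5365, -0.148 ]), array([103.2,   8.5]), -67.77, 10844) [0.3185 0.3201 0.3212]
```

View pics/w1.png

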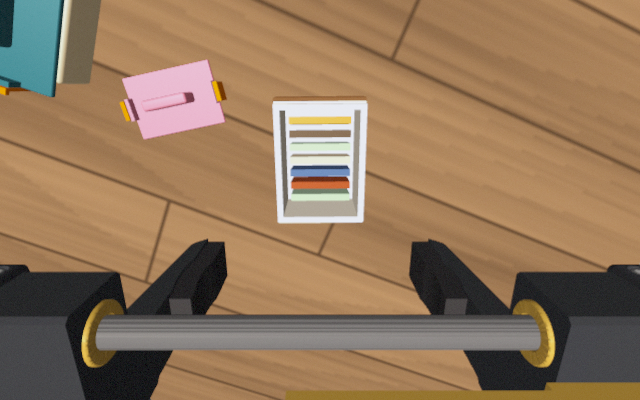

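The wrist view shows the white rim upright at columns 273–367, rows 100–222, with the tiles inside. The mask picked up the gripper rod, so I'll limit the height.

```bash
sed -i 's/&(z>.045)$/\&(z>.052)\&(z<.12)/' h.py; sed -i 's/    lid=reg/    lid=reg\&(z<.12)/' h.py; python3 - <<'E'
from h import *
s=get_state(); im=cv2.imread("pics/w1.png"); d=np.load("w1.npy"); P,l,r,t=seg("wrist",im,d,s)
print(rect(P,t),np.percentile(P[t][:,2],[5,25,50,75,95]).round(4))
plan([.515,.143,.25],3.7,10)
E
```

```text
(array([ 0.5207, -0.1575]), array([120.2,  86.3]), 22.45, 3416) [0.0558 0.0641 0.0655 0.0661 0.0669]
dist mm [  1.1 301.3  11.4] turn [ 1.000e-02 -3.000e-02 -1.845e+01]
[0.0382, -0.0929, -0.0038] [0.0, 1e-05, 0.00513]
[0.0352, -0.0941, -0.0038] [0.0, 1e-05, 0.00513]
[0.0322, -0.0952, -0.0038] [0.0, 1e-05, 0.00513]
[0.0291, -0.0962, -0.0038] [0.0, 1e-05, 0.00513]
[0.026, -0.097, -0.0038] [0.0, 1e-05, 0.00513]
[0.0228, -0.0978, -0.0038] [0.0, 1e-05, 0.00513]
[0.0197, -0.0985, -0.0038] [0.0, 1e-05, 0.00513]
[0.0165, -0.0991, -0.0038] [0.0, 1e-05, 0.00513]
[0.0133, -0.0996, -0.0038] [0.0, 1e-05, 0.00513]
[0.0101, -0.0999, -0.0038] [0.0, 1e-05, 0.00513]
```

{"method": "drive_tool", "body": {
  "targets": [
    {"translation": [0.038,-0.093,-0.004],"twist": [0,0,0.0051]},
    {"translation": [0.035,-0.094,-0.004],"twist": [0,0,0.0051]},
    {"translation": [0.032,-0.095,-0.004],"twist": [0,0,0.0051]},
    {"translation": [0.029,-0.096,-0.004],"twist": [0,0,0.0051]},
    {"translation": [0.026,-0.097,-0.004],"twist": [0,0,0.0051]},
    {"translation": [0.023,-0.098,-0.004],"twist": [0,0,0.0051]},
    {"translation": [0.02,-0.0985,-0.004],"twist": [0,0,0.0051]},
    {"translation": [0.0165,-0.099,-0.004],"twist": [0,0,0.0051]}
  ]
}}

```text
t: 3.6
tool_pos: [0.5148, 0.0827, 0.2485]
eef_rot: [3.141, -0.0, 0.128]
ft_force: [0.0, -0.3, -0.2]
width: 0.0881
grasp_force: 0.0
```

{"method": "drive_tool", "body": {
  "targets": [
    {"translation": [0.013,-0.0996,-0.004],"twist": [0,0,0.0051]},
    {"translation": [0.01,-0.1,-0.004],"twist": [0,0,0.0051]},
    {"translation": [0,0,0],"twist": [0,0,0]},
    {"translation": [0,0,0],"twist": [0,0,0]}
  ]
}}

```text
t: 4.1
tool_pos: [0.5149, 0.1423, 0.2507]
eef_rot: [3.141, 0.0, 0.066]
ft_force: [-0.0, -1.2, -0.0]
width: 0.0883
grasp_force: 0.0
```

```bash
python3 look.py w2
```

```text
4.1 [0.5149 0.1423 0.2507] [1.7997e+02 1.0000e-02 3.8100e+00] [-0.02 -1.16 -0.01] 0.08834581939539504
lid (array([0.5435, 0.1432]), array([123. ,  85.2]), 3.5, 10633) [0.0549 0.0562 0.0918]
rib (array([0.5439, 0.1437]), array([59.8, 13.9]), 3.52, 1051) [0.0893 0.0918 0.0931]
tub (array([ 0.5201, -0.154 ]), array([121.1,  81.9]), 22.35, 2723) [0.0531 0.0652 0.0672]
```

View pics/w2.png

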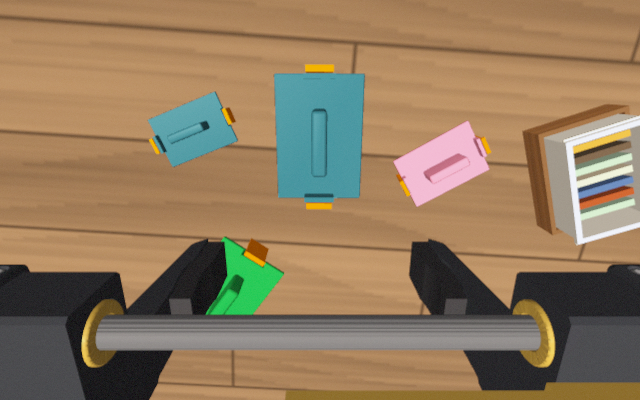

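The lid shows squarely at columns 275–364, rows 74–198, rib at (319,142), with the small teal lid left and the pink one right. It is level at (0.5435, 0.1433), yaw 3.5°. The plate top is at z=0.056.

```bash
python3 -c "
from h import *
plan([.5437,.1434,.0595],3.5,7)"
```

```text
dist mm [  28.7    1.3 -191.2] turn [ 0.02 -0.   -0.27]
[0.0137, 0.0003, 0.091] [1e-05, 0.0, 0.00011]
[0.0137, 0.0003, 0.091] [1e-05, 0.0, 0.00011]
[0.0137, 0.0003, 0.091] [1e-05, 0.0, 0.00011]
[0.0137, 0.0003, 0.091] [1e-05, 0.0, 0.00011]
[0.0137, 0.0003, 0.091] [1e-05, 0.0, 0.00011]
[0.0137, 0.0002, 0.091] [1e-05, 0.0, 0.00011]
[0.0137, 0.0002, 0.091] [1e-05, 0.0, 0.00011]
```

{"method": "drive_tool", "body": {
  "targets": [
    {"translation": [0.048,0.001,0.09],"twist": [0,0,0.0008]},
    {"translation": [0.048,0.001,0.1],"twist": [0,0,0]},
    {"translation": [0,0,0.1],"twist": [0,0,0]},
    {"translation": [0,0,0.1],"twist": [0,0,0]},
    {"translation": [0,0,0.1],"twist": [0,0,0]},
    {"translation": [0,0,0.1],"twist": [0,0,0]},
    {"translation": [0,0,0],"twist": [0,0,0]},
    {"translation": [0,0,0],"twist": [0,0,0]}
  ],
  "fingers": -0.2
}}

```text
t: 5.15
tool_pos: [0.5445, 0.1441, 0.0748]
eef_rot: [3.142, -0.001, 0.061]
ft_force: [-0.3, -0.4, 0.5]
width: 0.0527
grasp_force: 0.0
```

```bash
python3 -c "
from h import *
plan([.5437,.1434,.0595],3.5,1)"
```

```text
dist mm [ -0.8  -0.7 -15.3] turn [ 0.    0.07 -0.01]
[-0.0028, 0.0023, 0.0509] [1e-05, -0.00019, 3e-05]
```

{"method": "drive_tool", "body": {
  "targets": [
    {"translation": [-0.002,0.002,0.026],"twist": [0,0,0]},
    {"translation": [0,0,0.024],"twist": [0,0,0]},
    {"translation": [0,0,0],"twist": [0,0,0]},
    {"translation": [0,0,0],"twist": [0,0,0]}
  ]
}}

```text
t: 5.65
tool_pos: [0.5431, 0.1443, 0.0588]
eef_rot: [-3.142, -0.0, 0.062]
ft_force: [-0.6, 0.5, -0.9]
width: 0.0529
grasp_force: 0.0
```

{"method": "drive_tool", "body": {
  "targets": [
    {"translation": [0,0,0],"twist": [0,0,0]},
    {"translation": [0,0,0],"twist": [0,0,0]},
    {"translation": [0,0,0],"twist": [0,0,0]},
    {"translation": [0,0,0],"twist": [0,0,0]},
    {"translation": [0,0,0],"twist": [0,0,0]},
    {"translation": [0,0,0],"twist": [0,0,0]}
  ],
  "fingers": 1
}}

```text
t: 6.4
tool_pos: [0.5431, 0.1441, 0.0587]
eef_rot: [3.141, -0.0, 0.062]
ft_force: [0.2, 0.3, 0.1]
width: 0.0135
grasp_force: 30.0
```

{"method": "drive_tool", "body": {
  "targets": [
    {"translation": [0,0,-0.05],"twist": [0,0,0]},
    {"translation": [0,0,-0.15],"twist": [0,0,0]},
    {"translation": [0,0,-0.15],"twist": [0,0,0]},
    {"translation": [0,0,-0.15],"twist": [0,0,0]},
    {"translation": [0,0,-0.12],"twist": [0,0,0]},
    {"translation": [0,0,0],"twist": [0,0,0]},
    {"translation": [0,0,0],"twist": [0,0,0]}
  ]
}}

```text
t: 7.28
tool_pos: [0.5423, 0.1441, 0.2437]
eef_rot: [-3.142, 0.002, 0.062]
ft_force: [0.5, -0.5, -2.3]
width: 0.0136
grasp_force: 30.0
```

```bash
cat > held.py <<'E'
import sys
from h import *
s=get_state(); im,d=cams.camera("wrist"); cv2.imwrite(f"pics/{sys.argv[1]}.png",im)
print(s["t"],np.round(s["tool_pos"],4),np.degrees(s["eef_rot"]).round(2),np.round(s["ft_force"],2),s["width"])
P=cloud("wrist",d,s); h=cv2.cvtColor(im,cv2.COLOR_BGR2HSV)
R0=R.from_euler("xyz",s["eef_rot"]); Q=(P-s["tool_pos"])@R0.as_matrix()   # tool coords
m=(d>0)&(h[...,0]>85)&(h[...,0]<105)&(h[...,1]>80)&(abs(Q[...,2])<.05)&(abs(Q[...,0])<.1)&(abs(Q[...,1])<.07)
m=cv2.morphologyEx(m.astype(np.uint8),cv2.MORPH_OPEN,np.ones((3,3)))>0
print("tool-frame lid",rect(Q,m)); q=Q[m]; q=q[q[:,2]>-.01]; 
A=np.c_[q[:,:2],np.ones(len(q))]; c=np.linalg.lstsq(A,q[:,2],rcond=None)[0]; print("plane slope deg",np.degrees(c[:2]).round(2),"z0",c[2].round(4), "x range",np.percentile(q[:,0],[0.2,99.8]).round(4),"y",np.percentile(q[:,1],[.2,99.8]).round(4))
E
python3 held.py w3; python3 -c "
from h import *
plan([.5206,-.1576,.2],22.35,10)"
```

```text
7.275 [0.5423 0.1441 0.2437] [-1.80e+02  9.00e-02  3.56e+00] [ 0.55 -0.47 -2.28] 0.013646293246922778
tool-frame lid (array([-0.    , -0.0011]), array([124.8,  85.9]), 0.15, 27743)
plane slope deg [ 1.83 -0.12] z0 0.0011 x range [-0.0602  0.0622] y [-0.0432  0.0416]
dist mm [ -21.3 -301.7  -42.9] turn [ 0.03 -0.17 18.79]
[-0.0133, 0.0999, 0.0143] [-1e-05, 5e-05, -0.00522]
[-0.0166, 0.0994, 0.0143] [-1e-05, 5e-05, -0.00522]
[-0.0198, 0.0989, 0.0143] [-1e-05, 5e-05, -0.00522]
[-0.0231, 0.0981, 0.0143] [-1e-05, 5e-05, -0.00522]
[-0.0263, 0.0973, 0.0143] [-1e-05, 5e-05, -0.00522]
[-0.0295, 0.0964, 0.0143] [-1e-05, 5e-05, -0.00522]
[-0.0326, 0.0954, 0.0143] [-1e-05, 5e-05, -0.00522]
[-0.0357, 0.0943, 0.0143] [-1e-05, 5e-05, -0.00522]
[-0.0388, 0.0931, 0.0143] [-1e-05, 5e-05, -0.00522]
[-0.0418, 0.0917, 0.0143] [-1e-05, 5e-05, -0.00522]
```

View pics/w3.png

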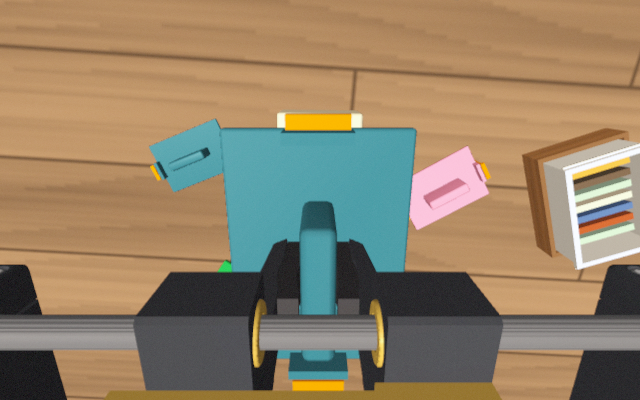

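The lid is held level-looking and square between the fingers (plate at columns 220–415, rows 128 down). I'll carry it over the tub.

{"method": "drive_tool", "body": {
  "targets": [
    {"translation": [-0.0133,0.1,0.01],"twist": [0,0,-0.0052]},
    {"translation": [-0.0166,0.0995,0.01],"twist": [0,0,-0.0052]},
    {"translation": [-0.02,0.099,0.01],"twist": [0,0,-0.0052]},
    {"translation": [-0.023,0.098,0.01],"twist": [0,0,-0.0052]},
    {"translation": [-0.026,0.0973,0.01],"twist": [0,0,-0.0052]},
    {"translation": [-0.0295,0.0964,0.01],"twist": [0,0,-0.0052]},
    {"translation": [-0.0326,0.0954,0.01],"twist": [0,0,-0.0052]},
    {"translation": [-0.0357,0.0943,0.01],"twist": [0,0,-0.0052]}
  ]
}}

```text
t: 8.32
tool_pos: [0.5247, -0.0977, 0.2184]
eef_rot: [-3.139, 0.003, 0.324]
ft_force: [-0.5, 0.4, -2.1]
width: 0.014
grasp_force: 30.0
```

{"method": "drive_tool", "body": {
  "targets": [
    {"translation": [-0.0388,0.0931,0.01],"twist": [0,0,-0.0052]},
    {"translation": [-0.0418,0.0917,0.01],"twist": [0,0,-0.0052]},
    {"translation": [0,0,0.03],"twist": [0,0,0]},
    {"translation": [0,0,0.03],"twist": [0,0,0]},
    {"translation": [0,0,0],"twist": [0,0,0]},
    {"translation": [0,0,0],"twist": [0,0,0]}
  ]
}}

```text
t: 9.07
tool_pos: [0.5218, -0.1568, 0.1966]
eef_rot: [-3.141, 0.0, 0.39]
ft_force: [0.3, -0.7, -1.8]
width: 0.0134
grasp_force: 30.0
```

```bash
python3 held.py w4; python3 - <<'E'
from h import *
S=get_state(); p=np.array(S["tool_pos"])
R0=R.from_euler("xyz",S["eef_rot"])
for n in ["top","scene"]:
    im,d=cams.camera(n); cv2.imwrite(f"pics/{n}1.png",im); P=cloud(n,d); h=cv2.cvtColor(im,cv2.COLOR_BGR2HSV); Q=(P-p)@R0.as_matrix()
    m=(d>0)&(h[...,0]>85)&(h[...,0]<105)&(h[...,1]>80)&(abs(Q[...,2])<.05)&(abs(Q[...,0])<.1)&(abs(Q[...,1])<.07)
    print(n,"lid world",rect(P,m),"tool",rect(Q,m)); q=Q[m]; q=q[q[:,2]>-.005]
    c=np.linalg.lstsq(np.c_[q[:,:2],np.ones(len(q))],q[:,2],rcond=None)[0]; print(" slope deg",np.degrees(c[:2]).round(2),c[2])
# reference slopes on brick (world) from w2, top0, rim from w1
fk=lambda t,y:dict(tool_pos=np.array(t),eef_rot=np.array([np.pi,0,np.radians(y)]))
for n,im,d,s in [("wrist","w2","w2",fk([.5149,.1423,.2507],3.81)),("wrist","w1","w1",fk([.5141,-.1579,.2386],22.21)),("top","top0","top0",None),("scene","scene0","scene0",None)]:
    P,l,r,t=seg(n,cv2.imread(f"pics/{im}.png"),np.load(d+".npy"),s)
    for k,m in [("lid",l&(P[...,2]<.062)),("tub",t&(P[...,2]>.06))]:
        q=P[m]; c=np.linalg.lstsq(np.c_[q[:,:2]-q[:,:2].mean(0),np.ones(len(q))],q[:,2],rcond=None)[0]; print(im,k,rect(P,m),"slope xy deg",np.degrees(c[:2]).round(2),"z",c[2].round(4))
E
```

```text
9.075 [ 0.5218 -0.1568  0.1966] [-1.7999e+02  1.0000e-02  2.2340e+01] [ 0.34 -0.66 -1.78] 0.013441509567847183
tool-frame lid (array([ 0.0004, -0.0004]), array([124.4,  85.4]), -0.02, 27675)
plane slope deg [ 1.79 -0.09] z0 0.0011 x range [-0.0601  0.0624] y [-0.0427  0.0419]
top lid world (array([ 0.516 , -0.1526]), array([140.4,  65.5]), 43.99, 568) tool (array([-0.0039, -0.0063]), array([140.4,  65.5]), -21.65, 568)
 slope deg [0.09 0.5 ] 0.003122331644397775
scene lid world (array([ 0.5235, -0.1572]), array([123.3,  83.7]), 22.04, 630) tool (array([0.0013, 0.0008]), array([123.3,  83.7]), 0.29, 630)
 slope deg [ 0.01 -0.06] 0.002650375839226133
w2 lid (array([0.5434, 0.143 ]), array([122.7,  85.2]), 3.5, 9182) slope xy deg [-0.01 -0.09] z 0.0562
w2 tub (array([ 0.5183, -0.1496]), array([121.3,  72.7]), 21.83, 2144) slope xy deg [0.04 0.26] z 0.0652
w1 lid (array([0.5259, 0.1226]), array([84.9, 49.4]), 3.23, 4843) slope xy deg [0.16 1.65] z 0.0557
w1 tub (array([ 0.5209, -0.157 ]), array([120.2,  86.3]), 22.51, 3049) slope xy deg [ 0.16 -0.02] z 0.0653
top0 lid (array([0.5411, 0.1432]), array([122.4,  84.1]), 2.7, 1347) slope xy deg [0.1  0.05] z 0.056
top0 tub (array([ 0.5194, -0.1572]), array([119.1,  87.1]), 22.25, 441) slope xy deg [0.01 0.13] z 0.0647
scene0 lid (array([0.5441, 0.1417]), array([124.3,  83.6]), 3.41, 832) slope xy deg [-0.11 -0.04] z 0.0558
scene0 tub (array([ 0.5206, -0.158 ]), array([122.5,  86.5]), 22.12, 278) slope xy deg [-0.02  0.05] z 0.0645
```

```bash
python3 -c "
from h import *
plan([.5203,-.1574,.100],22.35,3)"
```

```text
dist mm [ -1.8  -0.2 -97.2] turn [0.02 0.04 0.03]
[-0.0019, -0.0006, 0.108] [3e-05, -3e-05, -3e-05]
[-0.0019, -0.0006, 0.108] [3e-05, -3e-05, -3e-05]
[-0.0019, -0.0006, 0.108] [3e-05, -3e-05, -3e-05]
```

{"method": "drive_tool", "body": {
  "targets": [
    {"translation": [-0.0038,-0.0018,0.1],"twist": [0,0,0]},
    {"translation": [0,0,0.1],"twist": [0,0,0]},
    {"translation": [0,0,0.06],"twist": [0,0,0]},
    {"translation": [0,0,0.03],"twist": [0,0,0]},
    {"translation": [0,0,0.02],"twist": [0,0,0]},
    {"translation": [0,0,0],"twist": [0,0,0]},
    {"translation": [0,0,0],"twist": [0,0,0]}
  ]
}}

```text
t: 10.1
tool_pos: [0.521, -0.1578, 0.1045]
eef_rot: [3.14, -0.001, 0.389]
ft_force: [1.1, -1.1, -2.0]
width: 0.0137
grasp_force: 30.0
```

```bash
python3 - <<'E'
from h import *
a=[];im=None
for _ in range(4):
    im,d=cams.camera("scene"); s=get_state(); a.append(np.r_[s["tool_pos"],s["ft_force"],s["wrist_torque"],np.degrees(s["eef_rot"])])
print(np.mean(a,0).round(4),np.std(a,0).round(4)); p=np.mean(a,0)[:3]
im2=cv2.resize(im[130:260,200:360],None,fx=5,fy=4.6,interpolation=cv2.INTER_CUBIC); cv2.imwrite("pics/s2.png",im2)
P=cloud("scene",d);h=cv2.cvtColor(im,cv2.COLOR_BGR2HSV);R0=R.from_euler("xyz",s["eef_rot"]);Q=(P-p)@R0.as_matrix()
m=(d>0)&(h[...,0]>85)&(h[...,0]<105)&(h[...,1]>80)&(abs(Q[...,2])<.05)&(abs(Q[...,0])<.1)&(abs(Q[...,1])<.07)
print(rect(P,m),rect(Q,m))
E
```

```text
[ 5.209000e-01 -1.577000e-01  1.043000e-01  1.727000e-01  1.302000e-01
 -2.067800e+00 -7.200000e-03 -1.240000e-02  3.100000e-03  1.799486e+02
 -4.100000e-02  2.227990e+01] [1.000e-04 0.000e+00 1.000e-04 5.146e-01 2.789e-01 1.302e-01 3.560e-02
 8.500e-03 2.450e-02 7.900e-03 6.200e-03 1.200e-03]
(array([ 0.5234, -0.1584]), array([125.4,  83.6]), 22.0, 629) (array([0.002 , 0.0016]), array([125.4,  83.6]), 0.28, 629)
```

View pics/s2.png

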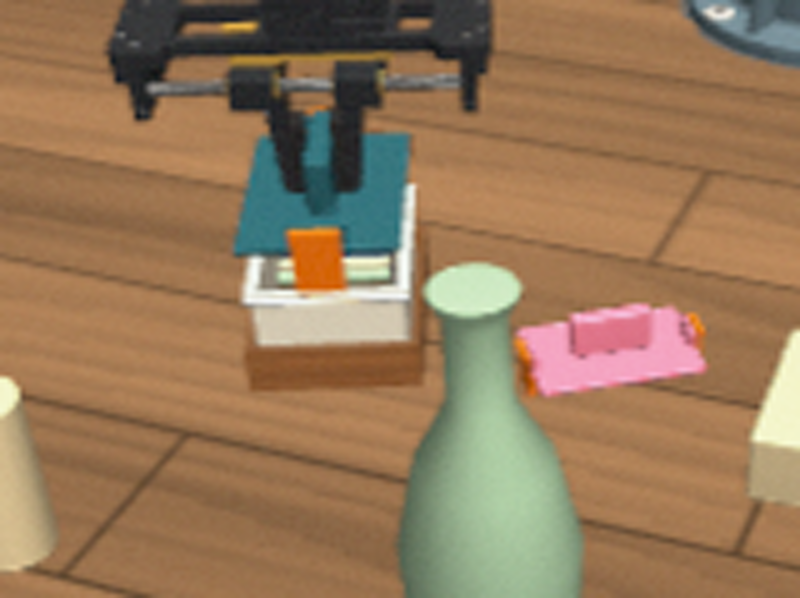

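The scene crop shows the lid level over the tub, with the front clip arm just above the rim at about (318,290) in the crop. Next I go down in small steps and watch the force.

{"method": "drive_tool", "body": {
  "targets": [
    {"translation": [-0.0025,-0.001,0.02],"twist": [0,0,0]},
    {"translation": [0,0,0.014],"twist": [0,0,0]},
    {"translation": [0,0,0.014],"twist": [0,0,0]},
    {"translation": [0,0,0],"twist": [0,0,0]}
  ]
}}

```text
t: 10.8
tool_pos: [0.5197, -0.1573, 0.0889]
eef_rot: [-3.141, -0.0, 0.389]
ft_force: [0.7, 1.3, -1.5]
width: 0.0137
grasp_force: 30.0
```

{"method": "drive_tool", "body": {
  "targets": [
    {"translation": [0,0,0.005],"twist": [0,0,0]},
    {"translation": [0,0,0],"twist": [0,0,0]}
  ]
}}

```text
t: 11.05
tool_pos: [0.52, -0.1575, 0.0879]
eef_rot: [3.141, -0.001, 0.389]
ft_force: [0.9, 1.1, -1.9]
width: 0.0136
grasp_force: 30.0
```

{"method": "drive_tool", "body": {
  "targets": [
    {"translation": [0,0,0.005],"twist": [0,0,0]},
    {"translation": [0,0,0],"twist": [0,0,0]}
  ]
}}

```text
t: 11.3
tool_pos: [0.5199, -0.1577, 0.0865]
eef_rot: [3.141, -0.0, 0.389]
ft_force: [2.1, -0.0, -1.3]
width: 0.0142
grasp_force: 30.0
```

{"method": "drive_tool", "body": {
  "targets": [
    {"translation": [0,0,0.003],"twist": [0,0,0]},
    {"translation": [0,0,0],"twist": [0,0,0]}
  ]
}}

```text
t: 11.55
tool_pos: [0.5197, -0.1577, 0.0855]
eef_rot: [3.141, -0.0, 0.389]
ft_force: [1.2, -0.9, 0.3]
width: 0.0138
grasp_force: 30.0
```

{"method": "drive_tool", "body": {
  "targets": [
    {"translation": [0,0,0.003],"twist": [0,0,0]},
    {"translation": [0,0,0],"twist": [0,0,0]}
  ]
}}

```text
t: 11.8
tool_pos: [0.5197, -0.1576, 0.0845]
eef_rot: [3.141, -0.0, 0.389]
ft_force: [1.4, -0.6, 1.8]
width: 0.0136
grasp_force: 30.0
```

```bash
cat > f.py <<'E'
from h import *
a=[]
for _ in range(5):
    cams.camera("top"); s=get_state(); M=R.from_euler("xyz",s["eef_rot"]).inv(); a.append(np.r_[M.apply(s["ft_force"]),M.apply(s["wrist_torque"]),s["tool_pos"],np.degrees(s["eef_rot"])])
a=np.mean(a,0); print("F tool",a[:3].round(2),"M tool",a[3:6].round(3),"pos",a[6:9].round(4),a[9:].round(2),s["t"])
E
python3 f.py
```

```text
F tool [ 0.4   1.25 -0.89] M tool [-0.204  0.136  0.016] pos [ 0.5197 -0.1576  0.0845] [179.99   0.    22.28] 12.05
```

{"method": "drive_tool", "body": {
  "targets": [
    {"translation": [0.002,0.001,0.003],"twist": [0,0,0]},
    {"translation": [0,0,0],"twist": [0,0,0]}
  ]
}}

```text
t: 12.3
tool_pos: [0.5202, -0.1574, 0.0835]
eef_rot: [-3.141, 0.0, 0.389]
ft_force: [0.5, -0.8, 1.2]
width: 0.0141
grasp_force: 30.0
```

```bash
python3 f.py
```

```text
F tool [ 0.1   0.43 -1.  ] M tool [-0.126  0.03  -0.014] pos [ 0.5202 -0.1575  0.0835] [-1.7999e+02  1.0000e-02  2.2280e+01] 12.55
```

{"method": "drive_tool", "body": {
  "targets": [
    {"translation": [0,0.001,0.003],"twist": [0,0,0]},
    {"translation": [0,0,0],"twist": [0,0,0]}
  ]
}}

```text
t: 12.8
tool_pos: [0.5204, -0.1577, 0.0827]
eef_rot: [-3.141, 0.0, 0.389]
ft_force: [0.1, 0.1, 2.1]
width: 0.014
grasp_force: 30.0
```

{"method": "drive_tool", "body": {
  "targets": [
    {"translation": [0,0,0.003],"twist": [0,0,0]},
    {"translation": [0,0,0],"twist": [0,0,0]}
  ]
}}

```text
t: 13.05
tool_pos: [0.5205, -0.1579, 0.0818]
eef_rot: [3.141, -0.0, 0.389]
ft_force: [-0.0, 0.5, 3.1]
width: 0.0137
grasp_force: 30.0
```

{"method": "drive_tool", "body": {
  "targets": [
    {"translation": [0,0,0.003],"twist": [0,0,0]},
    {"translation": [0,0,0],"twist": [0,0,0]}
  ]
}}

```text
t: 13.3
tool_pos: [0.5206, -0.158, 0.0811]
eef_rot: [3.141, -0.0, 0.389]
ft_force: [0.2, 0.7, 3.3]
width: 0.0135
grasp_force: 30.0
```

```bash
python3 f.py
```

```text
F tool [ 0.4   0.72 -3.27] M tool [-0.086 -0.002  0.01 ] pos [ 0.5206 -0.158   0.081 ] [ 1.7997e+02 -1.0000e-02  2.2280e+01] 13.55
```

{"method": "drive_tool", "body": {
  "targets": [
    {"translation": [0,-0.001,0.003],"twist": [0,0,0]},
    {"translation": [0,0,0],"twist": [0,0,0]}
  ]
}}

```text
t: 13.8
tool_pos: [0.5206, -0.1578, 0.0803]
eef_rot: [3.141, -0.0, 0.389]
ft_force: [0.2, -0.8, 4.8]
width: 0.0139
grasp_force: 30.0
```

{"method": "drive_tool", "body": {
  "targets": [
    {"translation": [0,0,0.003],"twist": [0,0,0]},
    {"translation": [0,0,0],"twist": [0,0,0]}
  ]
}}

```text
t: 14.05
tool_pos: [0.5206, -0.1578, 0.0795]
eef_rot: [3.141, -0.0, 0.389]
ft_force: [-0.3, -0.9, 5.2]
width: 0.0134
grasp_force: 30.0
```

{"method": "drive_tool", "body": {
  "targets": [
    {"translation": [0,0,0.003],"twist": [0,0,0]},
    {"translation": [0,0,0],"twist": [0,0,0]}
  ]
}}

```text
t: 14.3
tool_pos: [0.5206, -0.1578, 0.0784]
eef_rot: [3.141, -0.0, 0.389]
ft_force: [1.7, -1.6, 3.2]
width: 0.0136
grasp_force: 30.0
```

```bash
python3 f.py
```

```text
F tool [-0.18  1.79 -4.69] M tool [-0.329  0.005 -0.012] pos [ 0.5205 -0.1578  0.0784] [ 1.7997e+02 -2.0000e-02  2.2280e+01] 14.55
```

{"method": "drive_tool", "body": {
  "targets": [
    {"translation": [0,0.0015,0.002],"twist": [0,0,0]},
    {"translation": [0,0,0],"twist": [0,0,0]}
  ]
}}

```text
t: 14.8
tool_pos: [0.5201, -0.1576, 0.0769]
eef_rot: [-3.141, 0.0, 0.389]
ft_force: [1.9, -1.5, -2.8]
width: 0.014
grasp_force: 30.0
```

{"method": "drive_tool", "body": {
  "targets": [
    {"translation": [0,0,0.003],"twist": [0,0,0]},
    {"translation": [0,0,0],"twist": [0,0,0]}
  ]
}}

```text
t: 15.05
tool_pos: [0.519, -0.157, 0.075]
eef_rot: [-3.138, 0.002, 0.389]
ft_force: [1.3, -0.2, -10.6]
width: 0.0136
grasp_force: 30.0
```

```bash
python3 f.py
```

```text
F tool [ 0.46 -0.33 13.  ] M tool [-0.031  0.123 -0.06 ] pos [ 0.519  -0.157   0.0751] [-1.7982e+02  1.3000e-01  2.2280e+01] 15.3
```

The clips have snapped and now pull the lid down. I'll keep going gently until the plate meets the rim.

{"method": "drive_tool", "body": {
  "targets": [
    {"translation": [0,0,0.003],"twist": [0,0,0]},
    {"translation": [0,0,0],"twist": [0,0,0]}
  ]
}}

```text
t: 15.55
tool_pos: [0.5199, -0.1574, 0.0752]
eef_rot: [-3.14, 0.001, 0.389]
ft_force: [-0.6, 2.5, -14.0]
width: 0.0137
grasp_force: 30.0
```

{"method": "drive_tool", "body": {
  "targets": [
    {"translation": [0,0,0.003],"twist": [0,0,0]},
    {"translation": [0,0,0],"twist": [0,0,0]}
  ]
}}

```text
t: 15.8
tool_pos: [0.5205, -0.1579, 0.075]
eef_rot: [-3.142, -0.0, 0.389]
ft_force: [-1.5, 2.0, -11.0]
width: 0.0137
grasp_force: 30.0
```

```bash
python3 f.py
```

```text
F tool [-0.22 -2.1  11.09] M tool [ 0.358  0.001 -0.017] pos [ 0.5206 -0.158   0.075 ] [ 1.7999e+02 -1.0000e-02  2.2270e+01] 16.05
```

{"method": "drive_tool", "body": {
  "targets": [
    {"translation": [0,0,0.003],"twist": [0,0,0]},
    {"translation": [0,0,0],"twist": [0,0,0]}
  ]
}}

```text
t: 16.3
tool_pos: [0.5212, -0.1584, 0.0748]
eef_rot: [3.14, -0.001, 0.389]
ft_force: [-0.3, 0.9, -5.7]
width: 0.0138
grasp_force: 30.0
```

{"method": "drive_tool", "body": {
  "targets": [
    {"translation": [0,0,0.003],"twist": [0,0,0]},
    {"translation": [0,0,0],"twist": [0,0,0]}
  ]
}}

```text
t: 16.55
tool_pos: [0.5213, -0.1584, 0.074]
eef_rot: [3.14, -0.001, 0.389]
ft_force: [-0.8, 1.4, -2.0]
width: 0.0141
grasp_force: 30.0
```

{"method": "drive_tool", "body": {
  "targets": [
    {"translation": [0,0,0.002],"twist": [0,0,0]},
    {"translation": [0,0,0],"twist": [0,0,0]}
  ]
}}

```text
t: 16.8
tool_pos: [0.5213, -0.1584, 0.0734]
eef_rot: [3.14, -0.001, 0.389]
ft_force: [-1.0, 3.2, 4.6]
width: 0.0135
grasp_force: 30.0
```

```bash
python3 f.py
```

```text
F tool [ 0.4  -2.15 -5.56] M tool [ 0.394 -0.012 -0.057] pos [ 0.5214 -0.1584  0.0734] [ 1.7991e+02 -8.0000e-02  2.2280e+01] 17.05
```

{"method": "drive_tool", "body": {
  "targets": [
    {"translation": [0,0,0.0015],"twist": [0,0,0]},
    {"translation": [0,0,0],"twist": [0,0,0]}
  ]
}}

```text
t: 17.3
tool_pos: [0.5214, -0.1584, 0.0734]
eef_rot: [3.14, -0.001, 0.389]
ft_force: [-2.0, 2.3, 9.5]
width: 0.0136
grasp_force: 30.0
```

```bash
python3 f.py
```

```text
F tool [-1.02 -3.38 -9.26] M tool [ 0.577 -0.193 -0.075] pos [ 0.5214 -0.1584  0.0734] [ 1.7991e+02 -7.0000e-02  2.2280e+01] 17.55
```

{"method": "drive_tool", "body": {
  "targets": [
    {"translation": [0,0,0.0015],"twist": [0,0,0]},
    {"translation": [0,0,0],"twist": [0,0,0]}
  ]
}}

```text
t: 17.8
tool_pos: [0.5214, -0.1584, 0.0734]
eef_rot: [3.14, -0.001, 0.389]
ft_force: [-3.6, 3.9, 13.7]
width: 0.0137
grasp_force: 30.0
```

{"method": "drive_tool", "body": {
  "targets": [
    {"translation": [0,0,-0.004],"twist": [0,0,0]},
    {"translation": [0,0,0],"twist": [0,0,0]}
  ]
}}

```text
t: 18.05
tool_pos: [0.5211, -0.1584, 0.0734]
eef_rot: [3.14, -0.001, 0.389]
ft_force: [-0.3, 0.9, 5.2]
width: 0.0137
grasp_force: 30.0
```

{"method": "drive_tool", "body": {
  "targets": [
    {"translation": [0,0,0],"twist": [0,0,0]},
    {"translation": [0,0,0],"twist": [0,0,0]},
    {"translation": [0,0,0],"twist": [0,0,0]},
    {"translation": [0,0,0],"twist": [0,0,0]},
    {"translation": [0,0,0],"twist": [0,0,0]}
  ],
  "fingers": -0.2
}}

```text
t: 18.68
tool_pos: [0.5204, -0.1579, 0.0727]
eef_rot: [-3.141, 0.0, 0.389]
ft_force: [-0.6, 0.5, 0.4]
width: 0.0531
grasp_force: 0.0
```

{"method": "drive_tool", "body": {
  "targets": [
    {"translation": [0,0,-0.05],"twist": [0,0,0]},
    {"translation": [0,0,-0.12],"twist": [0,0,0]},
    {"translation": [0,0,-0.12],"twist": [0,0,0]},
    {"translation": [-0.08,0,-0.12],"twist": [0,0,0]},
    {"translation": [-0.08,0,-0.12],"twist": [0,0,0]},
    {"translation": [0,0,0],"twist": [0,0,0]},
    {"translation": [0,0,0],"twist": [0,0,0]}
  ]
}}

```text
t: 19.55
tool_pos: [0.4761, -0.176, 0.2318]
eef_rot: [3.141, -0.0, 0.389]
ft_force: [-0.3, 0.3, -0.4]
width: 0.053
grasp_force: 0.0
```

```bash
python3 - <<'E'
from h import *
s=get_state(); im,d=cams.camera("wrist"); sc,ds=cams.camera("scene")
cv2.imwrite("pics/end.png",np.hstack([cv2.resize(im[40:300,180:480],(400,347)),cv2.resize(sc[140:260,210:350],(400,347),interpolation=cv2.INTER_CUBIC)]))
for n,i,dd,st in [("wrist",im,d,s),("scene",sc,ds,None)]:
    P=cloud(n,dd,st); h=cv2.cvtColor(i,cv2.COLOR_BGR2HSV)
    m=(dd>0)&(h[...,0]>85)&(h[...,0]<105)&(h[...,1]>80)&(P[...,2]<.078)&(P[...,2]>.05)&(abs(P[...,0]-.52)<.09)&(abs(P[...,1]+.157)<.09)
    q=P[m]; c=np.linalg.lstsq(np.c_[q[:,:2]-q[:,:2].mean(0),np.ones(len(q))],q[:,2],rcond=None)[0]
    print(n,rect(P,m),"slope",np.degrees(c[:2]).round(2),"z",c[2].round(4))
print(s["t"],s["tool_pos"],s["ft_force"],s["width"])
E
```

```text
wrist (array([ 0.5214, -0.1583]), array([123.2,  85. ]), 22.34, 11928) slope [ 0.03 -0.12] z 0.0708
scene (array([ 0.5221, -0.1592]), array([128.6,  83.5]), 22.6, 601) slope [-0.03 -0.11] z 0.0706
19.55 [ 0.47612853 -0.17597807  0.23183674] [-0.25486509  0.29685175 -0.39093096] 0.052967343088174024
```

View pics/end.png

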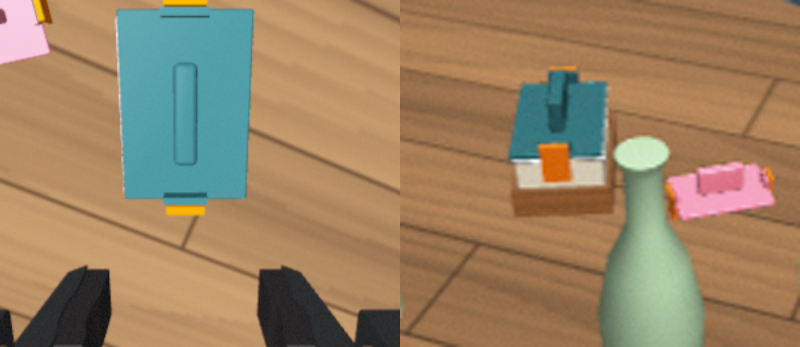

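The lid lies level and square on the rim, with its plate top at z=0.0707, which is the rim at about 0.0655 plus the 5 mm plate. Both clips are upright at (185,3) and (185,210) in the left half. The gripper is clear.

```bash
python3 -c "
from station import env
print(env.job_done())"
```

```text
the job is handed in; nothing more can be done
None
```

The teal lid is on the tub, seated level and square with both clips snapped over the rim, the gripper is clear, and the job was handed in at about 20 s of the 64 s allowed; the verdict was not reported.

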